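# Hang the weighing pan under the hanging scale

## Task

The bakery's spring scale hangs from the stand on the counter: hang the weighing pan from the scale's lower ring by passing the pan's top hook through the ring. Lower it gently without yanking or overloading the scale, and let go only when the ring carries the pan's whole weight, so that the pan neither drops nor bounces but ends hanging level and still, clear of the counter. Leave everything else where it is.

Things in the scene. Friction and masses are not known exactly. Their poses are not given: they have to be found in the camera images.
- pan: Loose weighing pan: grey metal tray 180 (x) x 120 (y) x 25 mm, 3 mm walls, an upright wooden grip at the middle of each short end, and a rigid 5 mm wire bail (pan's y-z plane) rising over the middle to an open hook, 160 mm tall in all. 165 to 700 g, unknown, balanced about its middle. Origin: middle of the underside; z up, x along the tray; at the start -x points roughly to the robot.
- pan_grip (a point): Centre of the graspable part of the near wooden grip (pan's -x end; a twin is at +x): an upright block 12 mm thick (pan x), 34 mm wide (pan y); its top is 20 mm above this point, the tray's wall edge 30 mm below. 55 mm above the tray's underside, 85 mm from the pan's middle. Axes as the pan's.
- pan_hook (a point): Seat of the pan's hook: the inside top of its bend, 155 mm above the tray's underside, over the pan's middle. The hook lies in the pan's x-z plane and opens to +x: stem on the -x side, 5 mm wire bent over the top, 12 mm wide inside, tip on the +x side pointing down to 16.5 mm below this seat; the wire's top is 5 mm above it. Axes as the pan's.
- ring_bar (a point): Middle of the lowest part of the scale's ring, centre of the 5 mm wire (a seated hook's seat is 2.5 mm above). An upright loop with an opening 36 mm wide (y), 30 mm high above the wire; x goes through it, away from the robot, towards the post; z up. Unloaded 252 mm above the counter. It also swings a little in x with the scale, which hangs from the stand's arm.
- stand: Fixed dark steel stand. Origin on the counter straight under the resting ring; x from ring to post, axes as the ring's at rest. Post 14 mm thick at x = 160 mm; base plate 12 mm high, x = 90 to 220 mm, 110 mm wide; arm 470 mm up. The hanging scale's body is 30 (x) x 56 (y) x 95 mm, its underside 315 mm above the counter over the ring.
- bun: Bread bun, 68 mm across, 42 mm high; origin at its underside. Leave it.
- jar: Amber glass jar, 64 mm across, 90 mm high; origin at its underside. Leave it.
- mug: White mug, 76 mm across, 85 mm high; origin at its underside. Leave it.
- brush: Hand brush lying flat; origin at its underside. Leave it.
- tongs: Steel tongs lying flat, 220 mm long, 20 mm high; origin at the underside. Leave them.
- honey: Small honey jar beside the stand's post, 44 mm across, 75 mm high; origin at its underside. Leave it.
- card: Blank card in a wooden foot beside the stand's post, 50 mm wide, 53 mm high; origin at its underside. Leave it.
- loaf: Loaf of bread on a board at the right, 200 x 98 x 93 mm; origin at its underside. Leave it.
- ring: The scale's spring-loaded ring (moving part), origin and axes as ring_bar. After the first 0.3 N, load draws it straight down about 11 mm per newton, to a hard stop at 76 mm (7 N); unloaded it springs back up. The scale is overloaded by more than 12 N on the ring.

How it is judged:
By the outcome, as a careful person would: the job done as asked, in the order asked, and still so for the second after the job is handed in, with the robot touching nothing.
It also fails if it takes over 61 s, if anything falls off the work surface, if the arm or the gripper's body presses on something with over 40 N, if the wrist force passes 120 N, or if a joint passes its speed limit or range.

## Robot

A 6-joint arm with a two-finger parallel gripper is mounted at the origin on the work surface. World frame = base frame: x ahead of the robot, y to its left, z up, the work surface at z = 0. Lengths are in mm, angles in rad, forces in N, time in s.
With the tool pointing down it reaches from about 400 to 925 mm from the base axis. Payload 12.5 kg.
Tool frame: the origin (TCP) lies where the fingers leave the gripper's body, on its centre line; the fingertips stand 78 mm ahead of it and the grasp point (between the pads) lies 59 mm ahead of it (env.tip_extent is the distance from the TCP to the fingertips, in mm); z points along the fingers, y is the direction in which the jaws open and shut (so a half turn about z gives the same grasp; the last joint's range is limited). The gripper opens to 95 mm and grips with 3 to 60 N. Pads are 20 mm wide; open, the fingers measure 119 mm over their backs; the gripper's body (75 mm by 180 mm) begins 59 mm behind the grasp point.
Start: joints at [-1.275, 0.491, 1.559, -0, 1.092, -0.106], TCP at [244.444, -575.226, 292.261] pointing down, gripper open.
Joint ranges: [-3.1, 3.1], [-0.84, 2.19], [0.05, 2.79], [-1.13, 4.28], [0.06, 2.93], [-2.69, 2.69]. Speed limits (rad/s): [2.22, 2.22, 2.79, 3.14, 3.14, 3.14].

## Interface

Orientations are given as [roll, pitch, yaw] about the fixed x, y, z axes, in that order (R = Rz(yaw) Ry(pitch) Rx(roll)).
In Python, from cell import env gives the robot as it stands. The module is installed in compiled form; this text tells all that it offers.
- The arm moves only by the tool play_rows, never from a script. Its argument "targets" is a list of rows, each an object with "linear": the shift along the tool's x, y, z in mm, a list of three; "turn": the turn about the tool's z in rad. A call has 1 to 20 rows; each row is the pose to reach, as a shift and turn from the pose commanded when the call began, along the tool's axes at that moment; what a row does not reach only later rows make up. A row lasts 1/8 s, in which the tool goes at most 62.5 mm and 10.7 degrees, less where a joint would pass 70% of its speed; a pose out of reach is approached as far as the arm can. A call with a gripper value outside its range is refused whole. "hand" is the finger opening in mm, from 0 to 95.1, set as the call begins (left out, the last holds). The fingers move at their own pace and stop on an object; the grip force is fixed at half the most. Time passes only in rows, so rows that repeat a pose let the fingers close. It gives the time, the measured TCP pose, the force and the opening at its end, in the units of the state.
- env.state(): the state, without advancing time (a new reading comes with each control period).
- env.read_camera(name): name is "side" or "top"; returns (picture, depth): 480x640x3 uint8, red, green, blue; 480x640 float32, mm along the optical axis (not along the pixel's ray), 0 where there is no reading.
- env.camera_params(name): a dict with "fx", "fy", "cx", "cy" (pixels), "R" (3x3) and "t" (3): a world point X has camera coordinates R X + t. Camera axes: x right, y down, z forward; pixel columns grow to the right and rows downward; lengths in mm; the calibration is good to about 2 mm. A picture is of the moment at which its call begins. camera_params takes no time and is no camera call.
- env.job_done(): hands the job in, once; it reports no verdict.
The state is a dict: "t": time; "joints": joint angles; "qvel": joint speeds; "tau": joint torques, N m; "eef_pos": TCP position; "tcp_rot": TCP orientation; "ft_force": force on the tool from outside, world axes, zero at the start; "moment": the same for the moment, N m; "opening": opening from 0.0 (shut) to 1.0 (fully open).
Only numpy, scipy, OpenCV 4.12 (cv2) and the standard library are available. Lean on these libraries where they do the work, as an engineer would, in place of code of your own. Each camera call takes 0.05 s, during which the arm holds its last target.

## Working session

There is one attempt and no reset: what is moved stays moved. The work goes in short steps, Python scripts to look and compute and a tool call to move; the robot and the scene stay as the last step left them, time stands still between calls to the robot, and variables do not carry over. Pictures are saved under pics/ and viewed, and the job is handed in when it is done.

Besides the shell and the picture viewer there is one more tool, called after ">>>" as name([rows], argument=value, ...), one row to a line, values as JSON. play_rows: Moves the arm, as the interface text tells. Its arguments: {"type":"object","properties":{"targets":{"type":"array","items":{"type":"object","properties":{"linear":{"type":"array","items":{"type":"number"}},"turn":{"type":"number"}}}},"hand":{"type":"number"}},"required":["targets"]}

```bash
mkdir -p pics
cat > h.py <<'E'
import numpy as np, cv2
from cell import env
def snap(n,f):
    p,d=env.read_camera(n); cv2.imwrite(f'pics/{f}.png',p[:,:,::-1]); np.savez(f'{f}.npz',p=p,d=d); return p,d
def w(n,u,v,z):
    c=env.camera_params(n);R=np.array(c['R']);t=np.array(c['t'])
    pc=np.array([(u-c['cx'])/c['fx']*z,(v-c['cy'])/c['fy']*z,z]);return R.T@(pc-t)
def proj(n,X):
    c=env.camera_params(n);p=np.array(c['R'])@np.array(X)+np.array(c['t']);return c['fx']*p[0]/p[2]+c['cx'],c['fy']*p[1]/p[2]+c['cy'],p[2]
def cloud(n,d):
    c=env.camera_params(n);v,u=np.indices(d.shape);z=d
    P=np.stack([(u-c['cx'])/c['fx']*z,(v-c['cy'])/c['fy']*z,z],-1)
    return (P-np.array(c['t']))@np.array(c['R'])
E
python3 - <<'E'
from h import *
np.set_printoptions(precision=3,suppress=True)
snap('side','s0');snap('top','t0')
for n in('side','top'):
    c=env.camera_params(n);R=np.array(c['R']);print(n,c['fx'],c['cx'],c['cy'],-R.T@np.array(c['t']),R[2])
print(env.state())
E
```

```text
side 511.97848952740094 321.2674863688778 240.29670143442772 [ 326.794 -970.857  922.619] [ 0.177  0.761 -0.624]
top 554.5900531228787 316.3639123388611 239.83681740037483 [ 311.964   -8.991 1414.057] [ 0.196 -0.011 -0.981]
{'t': 0.1, 'joints': array([-1.275,  0.491,  1.559, -0.   ,  1.092, -0.106]), 'qvel': array([ 0.001, -0.002, -0.002, -0.001, -0.001, -0.   ]), 'tau': array([  0.004, -61.362, -25.861,   0.069,   0.047,  -0.   ]), 'eef_pos': array([ 244.385, -575.09 ,  291.734]), 'tcp_rot': array([-3.141, -0.   ,  0.402]), 'ft_force': array([ 0.084, -0.114,  0.704]), 'moment': array([0.013, 0.043, 0.057]), 'opening': 1.0041758937335203}
```

View pics/s0.png

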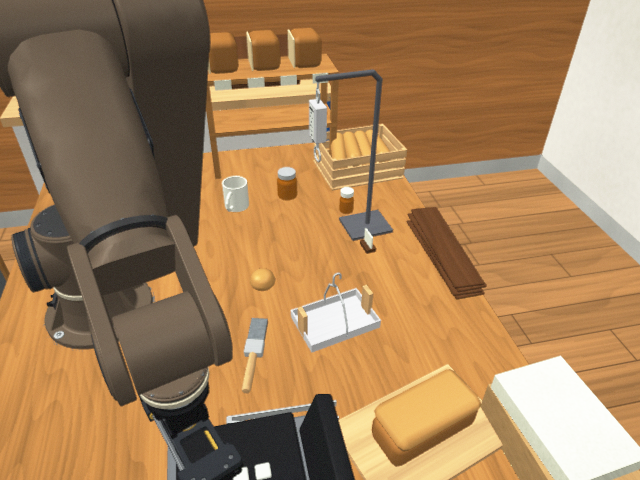

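View pics/t0.png

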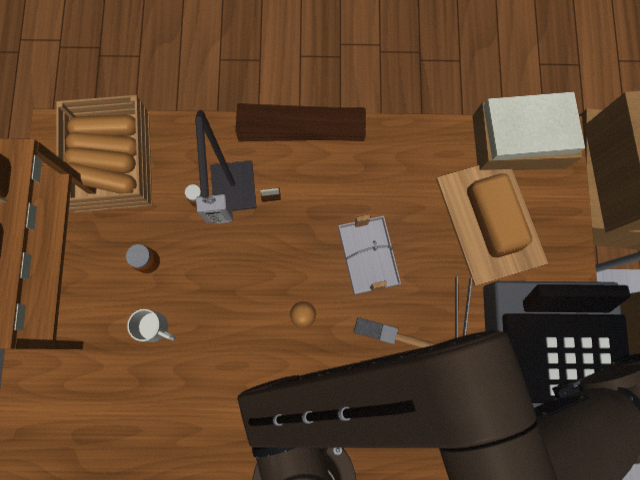

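The side view shows the pan at about (335,318), with grips at (302,320) and (367,300) and the hook at (337,277). The scale hangs at (318,120) with its ring near (318,158). In the top view the grips are at (378,286) and (362,221), and the scale is at (213,205).

Run:
```python
from h import *
np.set_printoptions(precision=1,suppress=True)
for f,n in(('s0','side'),('t0','top')):
    z=np.load(f+'.npz');p,d=z['p'],z['d'];C=cloud(n,d)
    hsv=cv2.cvtColor(p,cv2.COLOR_RGB2HSV)
    pts={'s0':[(302,320),(367,300),(337,277),(318,110),(318,158),(318,140),(376,100),(365,225)],'t0':[(378,286),(362,221),(375,244),(213,205),(235,185),(370,255)]}[f]
    for u,v in pts: print(n,u,v,C[v,u],d[v,u])
    # pan bbox by height
z=np.load('t0.npz');C=cloud('top',z['d'])
a=z['p'][205:300,325:410];b=cv2.resize(a,None,fx=6,fy=6,interpolation=cv2.INTER_CUBIC)
cv2.imwrite('pics/tp.png',b[:,:,::-1])
z=np.load('s0.npz')
a=z['p'][70:180,280:380];b1=cv2.resize(a,(500,550),interpolation=cv2.INTER_CUBIC)
a=z['p'][260:360,280:400];b2=cv2.resize(a,(600,500),interpolation=cv2.INTER_CUBIC)
cv2.imwrite('pics/sr.png',b1[:,:,::-1]);cv2.imwrite('pics/sp.png',b2[:,:,::-1])
```

```text
side 302 320 [ 467.1 -190.8   58.3] 1157.9911
side 367 300 [ 633.1 -149.8   47.4] 1225.3494
side 337 277 [596.1  -6.8  -0.3] 1357.3455
side 318 110 [573.7 145.1 405.1] 1215.908
side 318 158 [666.7 557.8  36.4] 1776.5114
side 318 140 [575.1 148.2 324.5] 1268.76
side 376 100 [733.7 194.6 396.2] 1287.4388
side 365 225 [727.9 182.3  13.1] 1516.2477
top 378 286 [ 466.5 -175.    77.4] 1342.9146
top 362 221 [ 632.9 -139.4   54.9] 1397.0271
top 375 244 [ 553.9 -158.9  160.7] 1278.1118
top 213 205 [575.6 172.4 411.6] 1032.4797
top 235 185 [736.5 189.9   9.5] 1458.1307
top 370 255 [ 554.5 -164.1    6.7] 1429.258
```

View pics/tp.png

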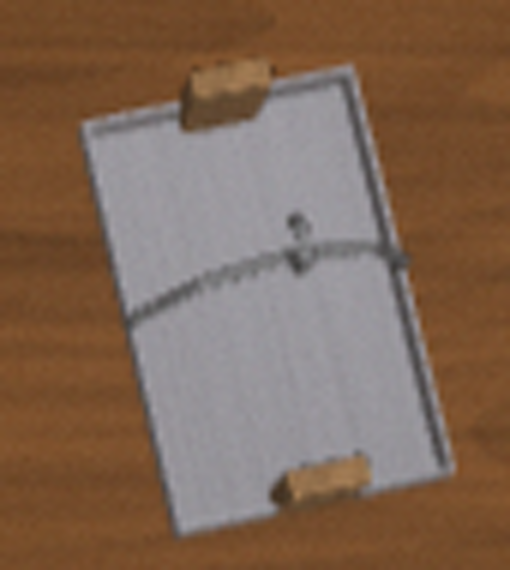

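View pics/sr.png

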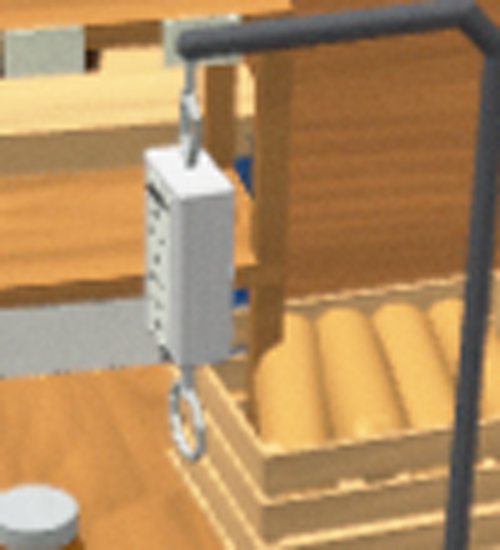

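View pics/sp.png

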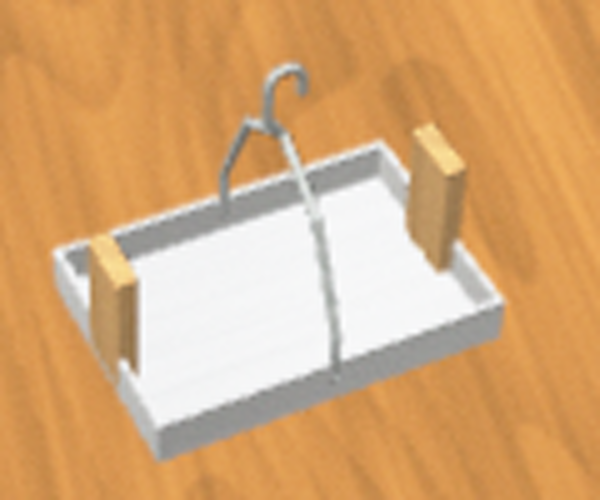

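Run:
```python
from h import *
np.set_printoptions(precision=1,suppress=True)
def onz(n,u,v,z):
    a=w(n,u,v,1);b=w(n,u,v,1000);s=(z-a[2])/(b[2]-a[2]);return a+s*(b-a)
# tray from top cloud
zt=np.load('t0.npz');zs=np.load('s0.npz')
C=cloud('top',zt['d']);S=cloud('side',zs['d'])
def sel(C,x,y,z): 
    m=(C[...,0]>x[0])&(C[...,0]<x[1])&(C[...,1]>y[0])&(C[...,1]<y[1])&(C[...,2]>z[0])&(C[...,2]<z[1]);return m
hsv=cv2.cvtColor(zt['p'],cv2.COLOR_RGB2HSV)
m=((hsv[...,1]<70)&(hsv[...,2]>90)).astype(np.uint8); m[:200]=0;m[300:]=0;m[:,:330]=0;m[:,410:]=0
m[215:228,354:371]=1; m[280:290,370:387]=1
m=cv2.morphologyEx(m,cv2.MORPH_CLOSE,np.ones((5,5)))
cs,_=cv2.findContours(m,0,2);c=max(cs,key=cv2.contourArea)
B=cv2.boxPoints(cv2.minAreaRect(c));print(B)
Q=np.array([onz('top',u,v,22) for u,v in B]);print(Q,Q.mean(0),[np.linalg.norm(Q[i]-Q[i-1]) for i in range(4)])
e=[Q[i]-Q[i-1] for i in range(4)];print([np.degrees(np.arctan2(a[1],a[0])) for a in e])
# tray corners from side view crop (bottom corners)
for n,A in (('top',C),('side',S)):
    for nm,x,y in(('near',(440,500),(-215,-140)),('far',(610,660),(-175,-105))):
        q=A[sel(A,x,y,(62,82))];print(n,nm,len(q),q.mean(0),q.min(0),q.max(0))
    q=A[sel(A,(520,590),(-200,-120),(130,175))];print(n,'hook',len(q),q.mean(0) if len(q) else'',q)
    q=A[sel(A,(500,650),(90,220),(330,403))];print(n,'body',len(q),q.mean(0),q.min(0),q.max(0))
    q=A[sel(A,(500,650),(90,220),(225,310))];print(n,'ring',len(q),q)
    q=A[sel(A,(680,790),(140,260),(60,440))];print(n,'post',len(q),q.mean(0),q[:,:].std(0))
print('ringbar',onz('side',317.6,160.8,249.5),'hook top: side',onz('side',337.5,273,160))
```

```text
[[336.  219.3]
 [382.6 208.2]
 [400.8 285.5]
 [354.2 296.5]]
[[ 644.4  -75.4   22. ]
 [ 675.3 -196.2   22. ]
 [ 474.8 -239.6   22. ]
 [ 445.7 -121.8   22. ]] [ 560.  -158.2   22. ] [np.float64(204.01894467686384), np.float64(124.66959787278945), np.float64(205.14705636679346), np.float64(121.2963421070464)]
[np.float64(13.15213758638295), np.float64(-75.65104460691795), np.float64(-167.78503093463218), np.float64(103.86225316058619)]
top near 74 [ 471.7 -178.    74.9] [ 464.2 -195.4   62.2] [ 479.  -161.4   81.7]
top far 79 [ 636.8 -140.2   73.6] [ 628.2 -157.    62.2] [ 647.3 -123.    80.4]
top hook 26 [ 552.7 -159.2  153.6] [[ 564.4 -157.3  154.9]
 [ 562.6 -155.4  151.6]
 [ 562.1 -157.4  154.3]
 [ 560.8 -158.9  161.2]
 [ 561.3 -156.   146.4]
 [ 558.7 -156.7  160. ]
 [ 558.9 -159.1  159.1]
 [ 556.  -156.5  161.6]
 [ 556.3 -159.   159.9]
 [ 556.3 -161.3  160.2]
 [ 553.9 -158.9  160.7]
 [ 553.8 -161.1  161.2]
 [ 551.7 -159.   159.8]
 [ 551.5 -161.2  160.7]
 [ 549.3 -158.9  159.9]
 [ 549.  -161.   161.6]
 [ 548.1 -159.6  153.9]
 [ 547.3 -161.4  158.4]
 [ 549.7 -157.4  132.4]
 [ 549.5 -
[... 3257 characters left out ...]
152.5 279.7]
 [582.6 156.4 277.2]
 [576.7 189.8 256.6]
 [578.8 186.8 258. ]
 [580.8 159.9 272.6]
 [581.7 152.4 276.6]
 [576.7 189.5 253.7]
 [578.5 185.4 255.8]
 [579.9 156.  271.9]
 [582.6 156.4 271.4]
 [577.7 181.8 254.9]
 [580.4 182.  254.5]
 [580.5 158.4 267.6]
 [583.3 159.2 266.8]
 [577.8 182.3 251.7]
 [579.4 177.1 254.4]
 [580.3 157.6 265.2]
 [583.3 159.1 264. ]
 [577.1 178.8 250.7]
 [578.  170.9 255. ]
 [580.7 171.1 254.6]
 [580.  156.  263.2]
 [582.1 153.4 264.4]
 [578.1 171.2 251.9]
 [578.6 161.3 257.4]
 [580.9 159.9 258. ]
 [580.1 167.8 250.7]
 [581.2 161.2 254.3]]
side post 660 [737.  192.1 267. ] [  3.9   3.2 108.7]
ringbar [580.8 176.  249.5] hook top: side [ 553.6 -161.8  160. ]
```

Run:
```python
from h import *
np.set_printoptions(precision=1,suppress=True)
zt=np.load('t0.npz');zs=np.load('s0.npz')
Q=np.vstack([cloud('top',zt['d']).reshape(-1,3)[zt['d'].ravel()>0],cloud('side',zs['d']).reshape(-1,3)[zs['d'].ravel()>0]])
s=env.state();T=s['eef_pos'];y=.402;r=Q-T
a=r[:,0]*np.cos(y)+r[:,1]*np.sin(y); b=r[:,0]*np.sin(y)-r[:,1]*np.cos(y)
# radial dir
rd=T[:2]/np.linalg.norm(T[:2]);rad=r[:,:2]@rd;tan=r[:,:2]@np.array([-rd[1],rd[0]])
m0=(np.hypot(r[:,0],r[:,1])<260)
for z in range(-80,360,20):
    m=m0&(r[:,2]>=z)&(r[:,2]<z+20)
    if m.sum()>5: print(z,m.sum(),'x',a[m].min(),a[m].max(),'y',b[m].min(),b[m].max(),'rad',rad[m].min(),rad[m].max(),'tan',tan[m].min(),tan[m].max())
C=cloud('top',zt['d'])
for n,u,v in(('jar',139,257),('mug',150,325),('bun',303,314),('honey',193,192),('card',270,192)): print(n,C[v,u])
hsv=cv2.cvtColor(zt['p'],cv2.COLOR_RGB2HSV);m=((zt['p'].max(2)<60)&(C[...,2]<25)&(C[...,2]>4)).astype(np.uint8);m[:150]=0;m[220:]=0;m[:,:200]=0;m[:,262:]=0
P=C[m>0][:,:2];P=P.astype(np.float32);box=cv2.minAreaRect(P);print(len(P),box,cv2.boxPoints(box))
S=cloud('side',zs['d']);q=S[(S[...,0]>500)&(S[...,0]<610)&(S[...,1]>120)&(S[...,1]<215)&(S[...,2]>330)&(S[...,2]<400)]
print(cv2.minAreaRect(q[:,:2].astype(np.float32)))
```

```text
-80 3226 x 12.95661323345124 224.34286040333572 y 4.04312218472235 198.72521308827072 rad 4.008393059359788 198.69989006034666 tan 12.965691824711122 224.34574593413916
-60 211 x 129.25905642883055 218.56727957953532 y 5.210182877110341 187.68629727802727 rad 5.175472285054846 187.66363861393964 tan 129.2895176737588 218.57130606644012
0 544 x -35.50414119330922 37.94073859674087 y -80.99653156345543 83.30820182470009 rad -81.00239498555193 83.30524031291881 tan -35.51471613655107 37.95116349276804
20 687 x -35.56238407198383 37.37728976168542 y -89.40361146622135 91.18206135639018 rad -89.40909667924569 91.1820639417247 tan -35.572736023501754 37.36761903940031
40 2378 x -34.88252582490525 36.388147970730664 y -89.44930170559053 91.54155504071908 rad -89.4538739479924 91.53669153349244 tan -34.8704809899672 36.37362897153037
60 211 x -22.727587344694967 25.792085237951287 y 1.944920072546732 18.602423168606393 rad 1.9487727057044608 18.59928704019899 tan -22.72560844243744 25.794870923327636
80 31 x -34.86682628237911 33.411381428550335 y 9.288827461282343 34.975756976498495 rad 9.2
[... 1990 characters left out ...]
59945421 y -238.14768416219357 -114.1530744424747 rad -238.16322807687223 -114.15854565879316 tan -44.986326531149494 91.33576185138858
340 4546 x -44.22702926048626 91.91531571881445 y -242.7833573594959 -140.49903061291397 rad -242.79902325960825 -140.50459177066278 tan -44.257983190527 91.8740411373232
jar [529.3 403.8  85.6]
mug [370.4 388.6   6.5]
bun [399.6   6.   39.2]
honey [697.7 285.1  72.7]
card [710.8  95.5  36.4]
1350 ((733.62353515625, 195.63973999023438), (128.43080139160156, 108.81436157226562), 6.991677761077881) [[663.3 241.8]
 [676.5 133.8]
 [804.  149.5]
 [790.7 257.5]]
((570.3887329101562, 168.29122924804688), (29.252788543701172, 59.734092712402344), 38.824668884277344)
```

>>> play_rows([
  {"linear": [15,-11,0],"turn": 0.01},
  {"linear": [45,-34,0],"turn": 0.02},
  {"linear": [80,-61,0],"turn": 0.04},
  {"linear": [120,-91,0],"turn": 0.06},
  {"linear": [160,-121,0],"turn": 0.08},
  {"linear": [200,-152,0],"turn": 0.1},
  {"linear": [240,-182,0],"turn": 0.12},
  {"linear": [280,-212,0],"turn": 0.14},
  {"linear": [315,-239,0],"turn": 0.16},
  {"linear": [343,-260,0],"turn": 0.173},
  {"linear": [357,-271,0],"turn": 0.173},
  {"linear": [362.2,-274.8,0],"turn": 0.173},
  {"linear": [362.2,-274.8,0],"turn": 0.173},
  {"linear": [362.2,-274.8,0],"turn": 0.173},
], hand=70)

```text
t: 1.85
eef_pos: [470.0, -181.4, 292.2]
tcp_rot: [3.141, 0.0, 0.228]
ft_force: [0.5, -0.4, 0.2]
opening: 0.739
```

>>> play_rows([
  {"linear": [0,0,15]},
  {"linear": [0,-0.5,45]},
  {"linear": [0,-0.8,75]},
  {"linear": [0,-0.8,100]},
  {"linear": [0,-0.8,115]},
  {"linear": [0,-0.8,120]},
  {"linear": [0,-0.8,120]},
])

```text
validation failed for argument at $.ta...
```

Run:
```python
from h import *
print(env.state()['eef_pos'])
p,d=snap('side','s1');q,d2=snap('top','t1')
a=cv2.resize(p[240:360,250:400],(750,600));cv2.imwrite('pics/s1c.png',a[:,:,::-1])
print(proj('side',(470.2,-180.6,75)))
```

```text
[ 469.98169537 -181.42158911  292.18288328]
(np.float64(302.4131497537255), np.float64(311.4328240208085), np.float64(1155.8230848688415))
```

View pics/s1c.png

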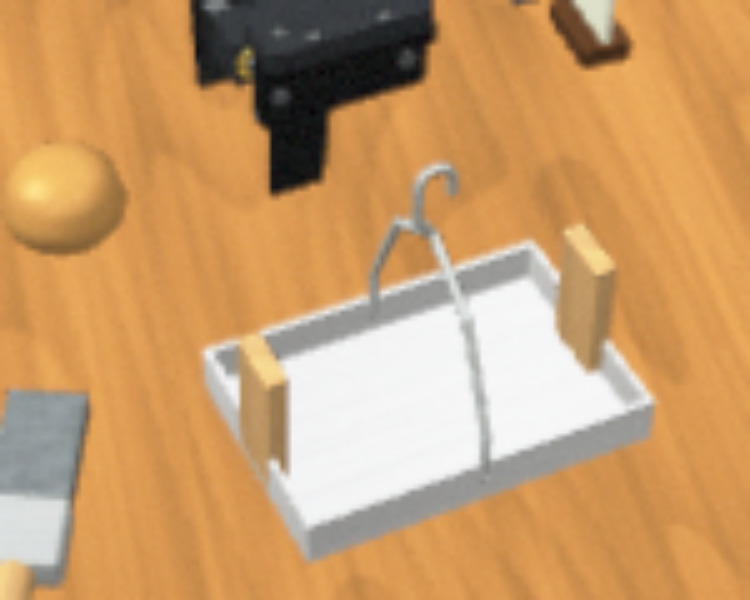

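View pics/t1.png

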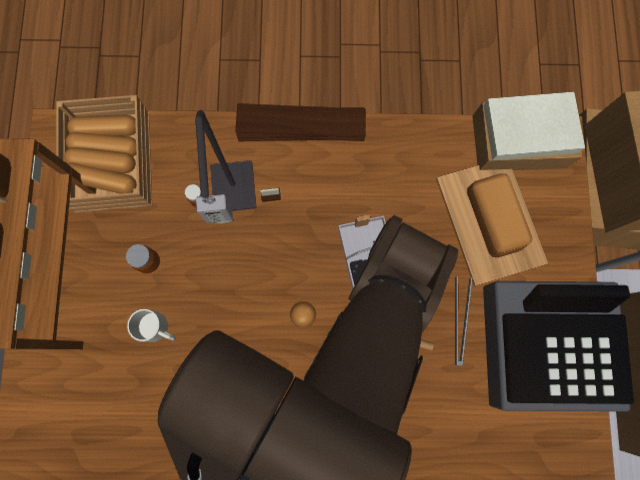

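The side crop shows the near grip's top at crop (263,360), which matches its projection at (262,357). The gripper is above it. The move call was refused because every row needs "turn", so I'll resend it.

>>> play_rows([
  {"linear": [0,0,15],"turn": 0},
  {"linear": [0,-0.5,45],"turn": 0},
  {"linear": [0,-0.8,75],"turn": 0},
  {"linear": [0,-0.8,100],"turn": 0},
  {"linear": [0,-0.8,115],"turn": 0},
  {"linear": [0,-0.8,120],"turn": 0},
  {"linear": [0,-0.8,120],"turn": 0},
])

```text
t: 2.82
eef_pos: [470.2, -180.0, 172.3]
tcp_rot: [3.141, -0.0, 0.229]
ft_force: [0.2, 0.8, 0.7]
opening: 0.732
```

Run:
```python
from h import *
print(env.state()['eef_pos'])
p,d=snap('side','s2')
a=cv2.resize(p[240:360,250:400],(750,600));cv2.imwrite('pics/s2c.png',a[:,:,::-1])
```

```text
[ 470.24550864 -180.00548617  172.30469529]
```

View pics/s2c.png

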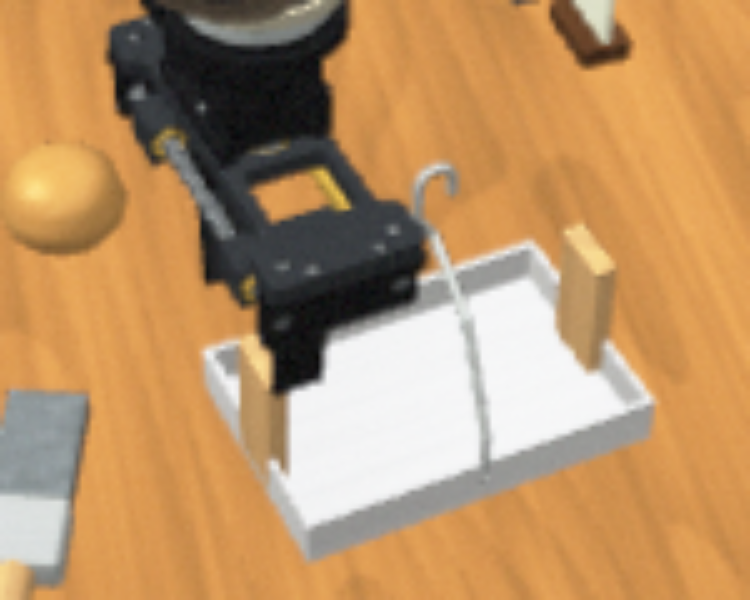

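The near finger is in line with the near grip and above it. I'll descend and close.

>>> play_rows([
  {"linear": [0,0.3,10],"turn": 0},
  {"linear": [0,0.3,25],"turn": 0},
  {"linear": [0,0.3,40],"turn": 0},
  {"linear": [0,0.3,52],"turn": 0},
  {"linear": [0,0.3,58],"turn": 0},
  {"linear": [0,0.3,59],"turn": 0},
  {"linear": [0,0.3,59],"turn": 0},
])

```text
t: 3.75
eef_pos: [470.3, -180.2, 113.4]
tcp_rot: [3.141, -0.0, 0.229]
ft_force: [-0.5, 0.6, -0.3]
opening: 0.735
```

>>> play_rows([
  {"linear": [0,0,0],"turn": 0},
  {"linear": [0,0,0],"turn": 0},
  {"linear": [0,0,0],"turn": 0},
  {"linear": [0,0,0],"turn": 0},
  {"linear": [0,0,0],"turn": 0},
  {"linear": [0,0,0],"turn": 0},
  {"linear": [0,0,0],"turn": 0},
  {"linear": [0,0,0],"turn": 0},
], hand=10)

```text
t: 4.75
eef_pos: [470.2, -180.1, 113.3]
tcp_rot: [3.142, 0.0, 0.229]
ft_force: [-1.3, 1.4, 2.5]
opening: 0.357
```

The opening is 34 mm, so the grip is held. I'll lift a little and check the weight and tilt.

>>> play_rows([
  {"linear": [0,0,-2],"turn": 0},
  {"linear": [0,0,-6],"turn": 0},
  {"linear": [0,0,-12],"turn": 0},
  {"linear": [0,0,-20],"turn": 0},
  {"linear": [0,0,-28],"turn": 0},
  {"linear": [0,0,-34],"turn": 0},
  {"linear": [0,0,-38],"turn": 0},
  {"linear": [0,0,-40],"turn": 0},
  {"linear": [0,0,-40],"turn": 0},
  {"linear": [0,0,-40],"turn": 0},
])

```text
t: 6.0
eef_pos: [470.2, -180.2, 153.1]
tcp_rot: [-3.141, 0.0, 0.229]
ft_force: [-0.1, 0.0, -1.9]
opening: 0.354
```

Run:
```python
from h import *
np.set_printoptions(precision=1,suppress=True)
s=env.state();print(s['eef_pos'],s['ft_force'],s['moment']*10)
p,d=snap('side','s3')
for i in range(4):
    env.read_camera('top'); s=env.state();print(s['ft_force'],s['moment'])
a=cv2.resize(p[230:350,250:400],(750,600));cv2.imwrite('pics/s3c.png',a[:,:,::-1])
```

```text
[ 470.2 -180.2  153.1] [-0.1  0.  -1.9] [-0.4  2.6  0.2]
[ 0.8 -0.3 -1.8] [-0.1  0.2 -0. ]
[ 0.7 -1.  -2.4] [-0.   0.2  0. ]
[ 0.3  0.4 -2.2] [0.  0.2 0. ]
[ 0.1  0.6 -2.7] [-0.1  0.3  0. ]
```

View pics/s3c.png

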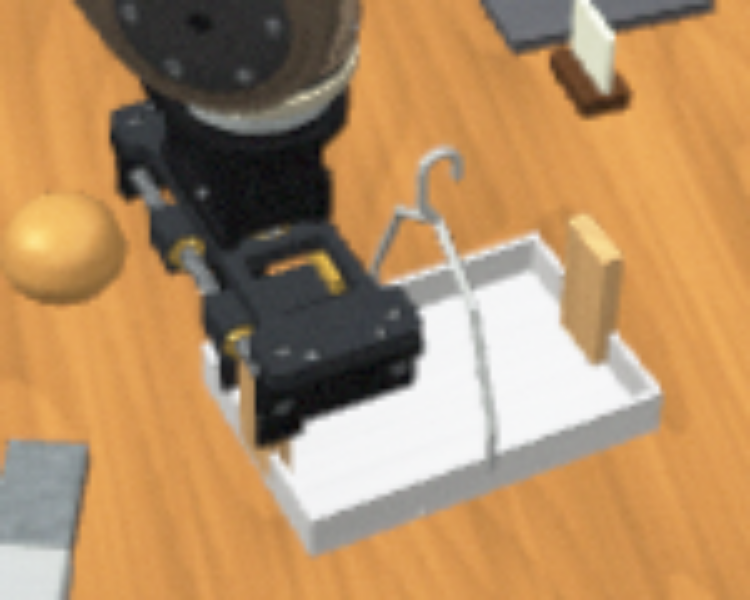

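```bash
cat >> h.py <<'E'
def hook(n,d,g,yaw,dz,S=None):
    # g = nominal grip xy, dz = nominal lift; prints points in pan-nominal frame (x from pan middle, y, z from underside)
    S=cloud(n,d).reshape(-1,3); c,s=np.cos(yaw),np.sin(yaw)
    r=S-np.array([g[0]+85*c,g[1]+85*s,dz]); return np.stack([r[:,0]*c+r[:,1]*s,-r[:,0]*s+r[:,1]*c,r[:,2]],1)
E
python3 - <<'E'
from h import *
np.set_printoptions(precision=1,suppress=True)
for f,g,dz in(('s2',(470.2,-180.6),0),('s3',(470.2,-180.6),39.7)):
    P=hook('side',np.load(f+'.npz')['d'],g,.229,dz)
    q=P[(P[:,0]>75)&(P[:,0]<110)&(abs(P[:,1])<22)&(P[:,2]>40)&(P[:,2]<90)];print(f,'far grip',len(q),q.mean(0),np.percentile(q,98,axis=0))
    q=P[(abs(P[:,0])<30)&(abs(P[:,1])<12)&(P[:,2]>135)&(P[:,2]<170)];print(f,'hook',len(q),q.mean(0),q.min(0),q.max(0))
    q=P[(abs(P[:,0])<80)&(abs(P[:,1])<45)&(P[:,2]>-15)&(P[:,2]<18)];k=np.polyfit(q[:,0],q[:,2],1);print('floor',len(q),k)
E
```

```text
s2 far grip 156 [82.6 -2.9 61.4] [90.5 17.1 75.6]
s2 hook 40 [ -0.5   1.  148.6] [-10.1  -2.3 136. ] [ 11.6   5.3 159.9]
floor 1531 [0.  1.8]
s3 far grip 167 [82.6 -2.6 61.3] [90.8 16.7 75.2]
s3 hook 44 [ -0.5  -0.1 148.8] [-11.   -3.2 135.8] [ 11.6   3.2 158.4]
floor 1285 [0.  1.5]
```

Nothing tilted or slipped, and the weight is about 2.3 N. Next I'll lift, then carry the pan to 60 mm in front of the ring.

>>> play_rows([
  {"linear": [0,0,-3],"turn": 0},
  {"linear": [0,0,-10],"turn": 0},
  {"linear": [0,0,-20],"turn": 0},
  {"linear": [0,0,-32],"turn": 0},
  {"linear": [0,0,-44],"turn": 0},
  {"linear": [0,0,-56],"turn": 0},
  {"linear": [0,0,-67],"turn": 0},
  {"linear": [0,0,-75],"turn": 0},
  {"linear": [0,0,-79],"turn": 0},
  {"linear": [0,0,-80.4],"turn": 0},
])

```text
t: 7.5
eef_pos: [470.2, -180.2, 233.7]
tcp_rot: [3.142, 0.0, 0.229]
ft_force: [0.3, 0.4, -1.4]
opening: 0.358
```

>>> play_rows([
  {"linear": [0.3,-3,0],"turn": 0.001},
  {"linear": [1.3,-10,0],"turn": 0.003},
  {"linear": [2.7,-21,0],"turn": 0.007},
  {"linear": [4.6,-36,0],"turn": 0.011},
  {"linear": [7,-55,0],"turn": 0.017},
  {"linear": [9.8,-77,0],"turn": 0.024},
  {"linear": [12.7,-100,0],"turn": 0.031},
  {"linear": [15.7,-123,0],"turn": 0.039},
  {"linear": [18.6,-146,0],"turn": 0.046},
  {"linear": [21.5,-169,0],"turn": 0.053},
  {"linear": [24.4,-192,0],"turn": 0.061},
  {"linear": [27.4,-215,0],"turn": 0.068},
  {"linear": [30.3,-238,0],"turn": 0.075},
  {"linear": [33.3,-261,0],"turn": 0.083},
  {"linear": [36,-283,0],"turn": 0.09},
  {"linear": [38.5,-302,0],"turn": 0.096},
  {"linear": [40.4,-317,0],"turn": 0.1},
  {"linear": [41.8,-328,0],"turn": 0.104},
  {"linear": [42.7,-335,0],"turn": 0.106},
  {"linear": [43.1,-338.2,0],"turn": 0.107},
])

```text
t: 10.0
eef_pos: [435.5, 159.2, 233.6]
tcp_rot: [3.141, 0.0, 0.122]
ft_force: [0.3, 0.4, -2.5]
opening: 0.355
```

>>> play_rows([
  {"linear": [0,0,0],"turn": 0},
  {"linear": [0,0,0],"turn": 0},
  {"linear": [0,0,0],"turn": 0},
  {"linear": [0,0,0],"turn": 0},
])

```text
t: 10.5
eef_pos: [435.5, 158.8, 233.6]
tcp_rot: [3.141, -0.0, 0.122]
ft_force: [-0.5, -0.5, -3.0]
opening: 0.357
```

Run:
```python
from h import *
np.set_printoptions(precision=1,suppress=True)
s=env.state();T=s['eef_pos'];print(s['t'],T,s['tcp_rot'],s['ft_force'])
p,d=snap('side','s4');q,d2=snap('top','t4')
a=cv2.resize(p[100:220,240:390],(750,600),interpolation=cv2.INTER_CUBIC);cv2.imwrite('pics/s4c.png',a[:,:,::-1])
a=cv2.resize(q[150:280,150:310],(800,650)[:2],interpolation=cv2.INTER_CUBIC)[:600];cv2.imwrite('pics/t4c.png',a[:,:,::-1])
yaw=s['tcp_rot'][2]
for n,dd in(('side',d),('top',d2)):
    P=hook(n,dd,T,yaw,T[2]-113.4)
    for nm,lo,hi in(('hook',(-20,-12,135),(20,12,170)),('fargrip',(72,-24,45),(105,24,90)),('ring',(45,-30,130),(75,30,172))):
        m=np.all((P>lo)&(P<hi),1);r=P[m];print(n,nm,len(r),r.mean(0) if len(r) else'',r.min(0) if len(r) else'',r.max(0) if len(r) else'')
```

```text
10.5 [435.5 158.8 233.6] [ 3.1 -0.   0.1] [-0.5 -0.5 -3. ]
side hook 32 [  0.6  -0.6 148.2] [ -9.7  -5.7 136.1] [ 11.9   5.3 159. ]
side fargrip 97 [82.8 -5.3 62.7] [ 77.5 -23.   45. ] [90.4 16.4 76.7]
side ring 65 [ 59.7  -1.1 151. ] [ 56.4 -24.9 131.4] [ 62.7  22.3 171.9]
top hook 26 [  2.3  -0.3 157.3] [ -7.3  -2.5 142.6] [ 13.1   2.8 163.9]
top fargrip 22 [ 84.3 -13.   61. ] [ 80.2 -16.7  45.9] [92.  -4.6 75.9]
top ring 31 [ 60.9  -0.5 139.8] [ 59.  -22.1 132.4] [ 63.1  20.6 153.3]
```

View pics/s4c.png

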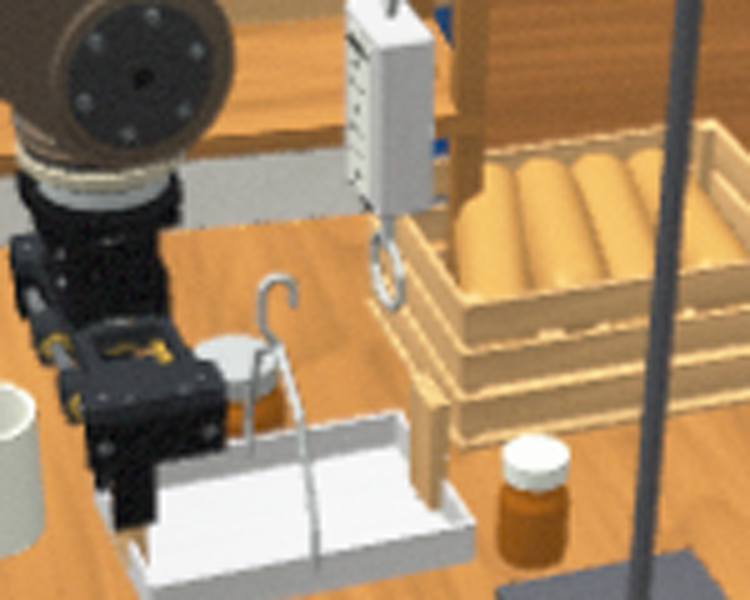

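View pics/t4c.png

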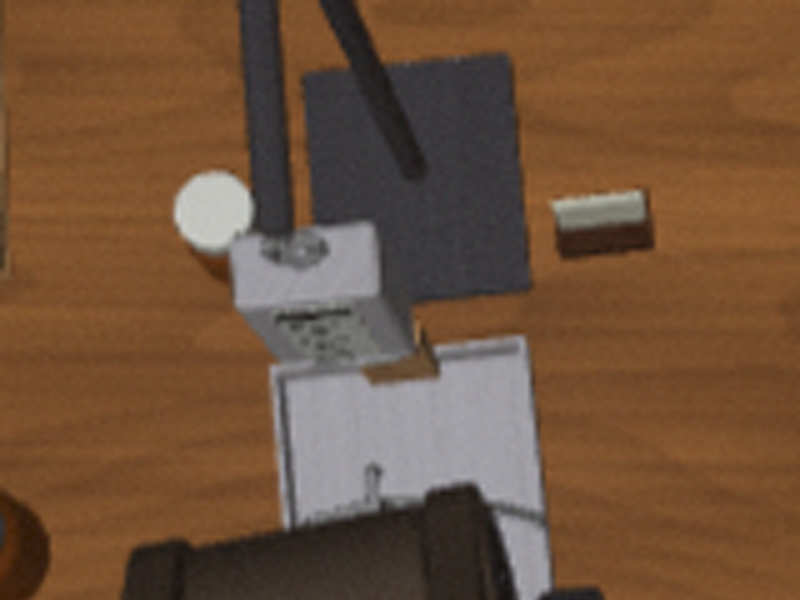

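The hook and ring are in line: 58.5 mm to go along x and about 1 mm sideways. The side crop has the hook at (278,300) and the ring at (388,268). I'll advance 40 mm and check the height before entering.

>>> play_rows([
  {"linear": [2,0.5,0],"turn": 0},
  {"linear": [6,1,0],"turn": 0},
  {"linear": [12,1,0],"turn": 0},
  {"linear": [18,1,0],"turn": 0},
  {"linear": [24,1,0],"turn": 0},
  {"linear": [30,1,0],"turn": 0},
  {"linear": [35,1,0],"turn": 0},
  {"linear": [38,1,0],"turn": 0},
  {"linear": [40,1,0],"turn": 0},
  {"linear": [40,1,0],"turn": 0},
  {"linear": [40,1,0],"turn": 0},
])

```text
t: 11.98
eef_pos: [475.2, 162.8, 233.6]
tcp_rot: [3.141, 0.0, 0.122]
ft_force: [0.2, 0.4, -2.3]
opening: 0.353
```

```bash
cat > look.py <<'E'
import sys
from h import *
np.set_printoptions(precision=1,suppress=True)
k=sys.argv[1];v0=int(sys.argv[2]) if len(sys.argv)>2 else 120
s=env.state();T=s['eef_pos'];print(s['t'],T,s['tcp_rot'],s['ft_force'],s['moment'])
p,d=snap('side','s'+k)
a=cv2.resize(p[v0:v0+80,270:370],(750,600),interpolation=cv2.INTER_CUBIC);cv2.imwrite(f'pics/s{k}c.png',a[:,:,::-1])
P=hook('side',d,T,s['tcp_rot'][2],T[2]-113.4)
m=np.all((P>(-20,-30,130))&(P<(45,30,195)),1);r=P[m];r=r[np.argsort(-r[:,2])]
far=r[r[:,0]>14]; print('x>14: z range',far[:,2].min() if len(far) else'',far[:,2].max() if len(far) else'')
E
python3 look.py 5
```

```text
11.975 [475.2 162.8 233.6] [3.1 0.  0.1] [ 0.2  0.4 -2.3] [0.  0.2 0. ]
x>14: z range 131.37149904077566 194.94369700083345
```

View pics/s5c.png

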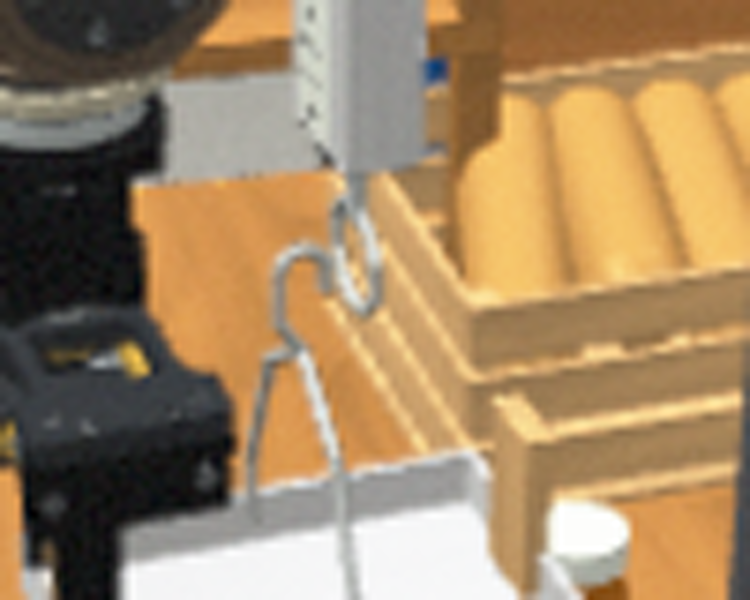

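Run:
```python
from h import *
c,s=np.cos(.122),np.sin(.122)
def cr(X): u,v,_=proj('side',X); return round((u-270)*7.5),round((v-120)*7.5)
R=np.array([475.2,162.8])+(85+18.5)*np.array([c,s]);H=np.array([475.2,162.8])+85*np.array([c,s])
print(R,H)
print('ring bottom/ctr/top',cr([*R,252]),cr([*R,269.5]),cr([*R,287]))
print('hook top,tip',cr([*H,277.7]),cr([*(H+8.5*np.array([c,s])),259.7]))
```

```text
[577.93070789 175.39569992] [559.56821421 173.14429462]
ring bottom/ctr/top (349, 301) (350, 257) (350, 211)
hook top,tip (299, 244) (322, 286)
```

The picture matches the projections to within about 1 mm: hook top at (303,250) and ring centre at (355,255). I'll go through the ring.

>>> play_rows([
  {"linear": [1,0,0],"turn": 0},
  {"linear": [3,0,0],"turn": 0},
  {"linear": [5.5,0,0],"turn": 0},
  {"linear": [8,0,0],"turn": 0},
  {"linear": [10.5,0,0],"turn": 0},
  {"linear": [13,0,0],"turn": 0},
  {"linear": [15.5,0,0],"turn": 0},
  {"linear": [17.5,0,0],"turn": 0},
  {"linear": [18.5,0,0],"turn": 0},
  {"linear": [18.5,0,0],"turn": 0},
  {"linear": [18.5,0,0],"turn": 0},
])

```text
t: 13.4
eef_pos: [493.6, 165.1, 233.6]
tcp_rot: [3.142, 0.0, 0.122]
ft_force: [0.5, -0.4, -3.1]
opening: 0.359
```

```bash
python3 look.py 6
python3 - <<'E'
from h import *
np.set_printoptions(precision=1,suppress=True)
s=env.state();T=s['eef_pos'];P=hook('side',np.load('s6.npz')['d'],T,s['tcp_rot'][2],T[2]-113.4)
r=P[np.all((P>(-25,-30,125))&(P<(25,30,180)),1)];print(r[np.argsort(r[:,2])])
E
```

```text
13.4 [493.6 165.1 233.6] [3.1 0.  0.1] [ 0.5 -0.4 -3.1] [-0.1  0.2  0. ]
x>14: z range  
[[ -4.3   0.4 126.9]
 [ -6.8   1.1 127. ]
 [ -9.7   0.8 127.7]
 [  1.7   1.8 128.1]
 [ -9.1  -5.7 128.2]
 [  4.6  10.  129.1]
 [  3.2  14.2 130.1]
 [ -7.2   0.  130.6]
 [  2.2 -12.5 132.8]
 [ -6.9   0.7 133.2]
 [ -0.8   2.6 134. ]
 [  0.7  -8.9 134.1]
 [ -0.1  -3.4 134.2]
 [  3.    5.5 134.8]
 [ -0.3  12.  134.8]
 [-12.1  -6.3 135. ]
 [-10.6  -1.9 135.2]
 [  1.6   9.7 135.7]
 [  0.9  15.5 135.7]
 [  1.1  -7.7 136.3]
 [  3.   13.6 136.4]
 [ -9.7   0.7 136.6]
 [  1.2 -15.3 137.5]
 [  3.8  16.1 137.9]
 [  3.2 -17.3 138.2]
 [  0.4  14.2 139.5]
 [-10.    0.  140. ]
 [ -7.8  -1.7 140.6]
 [  0.6 -17.  141.5]
 [ -6.9   1.  141.9]
 [  1.3 -14.9 143.1]
 [  2.  -20.5 143.1]
 [  0.6  23.1 143.6]
 [-11.6  -4.7 145.7]
 [  1.6 -21.6 146.7]
 [  0.5  22.8 146.7]
 [-10.5  -1.6 146.8]
 [ -8.4  -3.3 147.4]
 [  2.3  19.8 148. ]
 [ -7.2   0.3 148.2]
 [ -0.2 -18.9 148.5]
 [  1.1  24.4 148.7]
 [-10.7  -2.1 150.1]
 [  1.3 -22.4 150.1]
 [ -4.6  -0.  150.8]
 [ -7.2   0.1 151.2]
 [  1.9  18.7 151.6]
 [  2.7  21.  153.2]
 [ 
[... 326 characters left out ...]
158.2]
 [  0.9   0.1 158.5]
 [  2.7 -18.  159.1]
 [  0.1 -17.7 159.3]
 [  1.4 -14.  160.1]
 [  0.2  13.9 160.2]
 [  2.3 -11.4 161.4]
 [  0.9  16.1 161.8]
 [  2.2 -19.4 162.8]
 [  0.7  -8.2 162.8]
 [  3.2 -16.4 163.9]
 [ -1.4   1.5 164. ]
 [ -0.6   3.9 165.5]
 [  0.8  -7.7 165.5]
 [ -0.2  13.1 166.4]
 [  0.9 -15.3 166.5]
 [ -0.6  -4.1 166.7]
 [  1.7  -5.2 166.9]
 [  3.9  -6.7 167.3]
 [  2.1 -11.9 167.4]
 [  3.1  -1.2 167.5]
 [  0.3  -1.3 168. ]
 [  4.5   2.8 168. ]
 [  1.8   2.8 168.5]
 [ -0.7   3.5 168.6]
 [ -1.3   2.  172.3]
 [  3.3  -0.5 172.8]
 [ -0.4  -3.3 174.8]
 [ -1.9   0.2 176.1]
 [  2.5  -2.7 176.9]
 [ -0.1  -2.2 177. ]
 [  3.7   0.8 177.8]
 [ -2.    0.1 179.1]
 [  0.   -1.9 179.7]]
```

View pics/s6c.png

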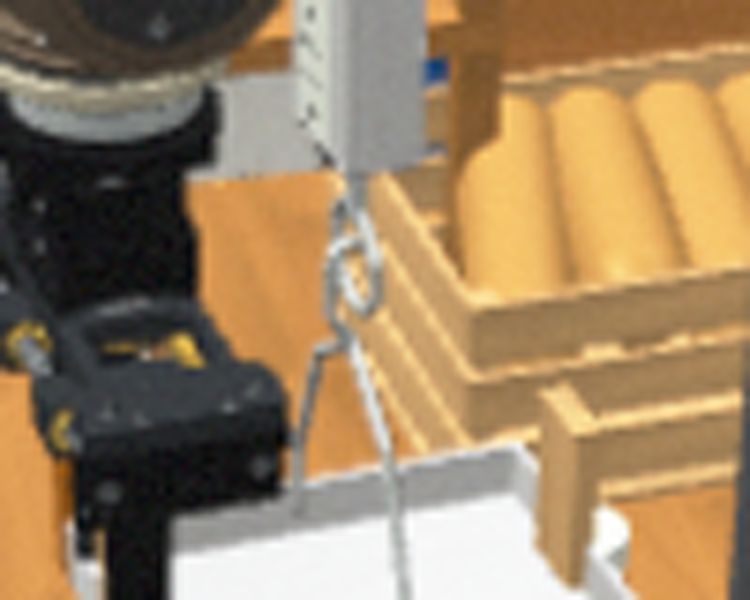

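The hook is through the ring: it encloses the bar at crop (355,300), and the ring has not moved. I'll average the carried weight, then lower.

```bash
cat > avg.py <<'E'
import sys
from h import *
np.set_printoptions(precision=3,suppress=True)
F=[];M=[]
for i in range(int(sys.argv[1])):
    env.read_camera('side');s=env.state();F.append(s['ft_force']);M.append(s['moment'])
F=np.array(F);M=np.array(M);n=len(F)**.5
print(s['t'],s['eef_pos'],'F',F.mean(0),F.std(0)/n,'M',M.mean(0),M.std(0)/n)
E
python3 avg.py 20
```

```text
14.45 [493.665 165.105 233.592] F [-0.05  -0.052 -2.544] [0.092 0.086 0.092] M [0.001 0.213 0.003] [0.006 0.005 0.005]
```

>>> play_rows([
  {"linear": [0.3,0,1],"turn": 0},
  {"linear": [0.6,0,3],"turn": 0},
  {"linear": [1,0,5.5],"turn": 0},
  {"linear": [1,0,8],"turn": 0},
  {"linear": [1,0,10.5],"turn": 0},
  {"linear": [1,0,13],"turn": 0},
  {"linear": [1,0,15.5],"turn": 0},
  {"linear": [1,0,18],"turn": 0},
  {"linear": [1,0,20],"turn": 0},
  {"linear": [1,0,22],"turn": 0},
  {"linear": [1,0,24],"turn": 0},
  {"linear": [1,0,26],"turn": 0},
  {"linear": [1,0,28],"turn": 0},
  {"linear": [1,0,30],"turn": 0},
  {"linear": [1,0,31],"turn": 0},
  {"linear": [1,0,31],"turn": 0},
])

```text
t: 16.45
eef_pos: [494.7, 165.2, 202.6]
tcp_rot: [3.142, -0.0, 0.122]
ft_force: [-0.6, 0.3, -1.9]
opening: 0.354
```

```bash
python3 look.py 7; python3 avg.py 10
```

```text
16.45 [494.7 165.2 202.6] [ 3.1 -0.   0.1] [-0.6  0.3 -1.9] [ 0.   0.2 -0. ]
x>14: z range  
17.0 [494.674 165.224 202.646] F [ 0.154 -0.121 -0.966] [0.186 0.185 0.156] M [ 0.003  0.094 -0.015] [0.009 0.007 0.01 ]
```

View pics/s7c.png

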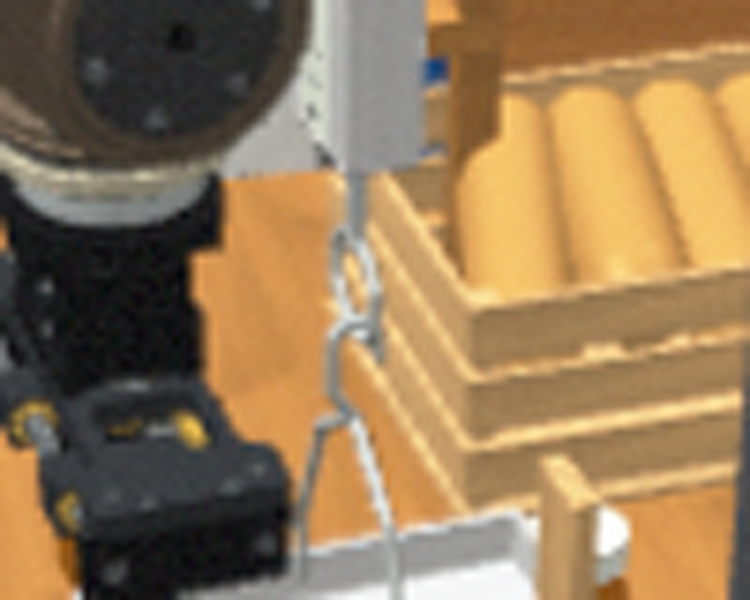

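The hook is seated, the ring is being drawn down and about 1.0–1.1 N is still on the gripper. I'll lower another 10 mm.

>>> play_rows([
  {"linear": [0,0,1],"turn": 0},
  {"linear": [0,0,2.5],"turn": 0},
  {"linear": [0,0,4],"turn": 0},
  {"linear": [0,0,5.5],"turn": 0},
  {"linear": [0,0,7],"turn": 0},
  {"linear": [0,0,8.5],"turn": 0},
  {"linear": [0,0,9.5],"turn": 0},
  {"linear": [0,0,10],"turn": 0},
  {"linear": [0,0,10],"turn": 0},
])

```text
t: 18.12
eef_pos: [494.7, 165.2, 192.6]
tcp_rot: [3.142, -0.0, 0.122]
ft_force: [1.0, -0.3, 1.2]
opening: 0.354
```

```bash
python3 avg.py 40
```

```text
20.125 [494.675 165.207 192.603] F [ 0.146 -0.214 -0.121] [0.074 0.088 0.075] M [ 0.016  0.03  -0.011] [0.005 0.004 0.004]
```

>>> play_rows([
  {"linear": [0,0,0.7],"turn": 0},
  {"linear": [0,0,1.5],"turn": 0},
  {"linear": [0,0,2.2],"turn": 0},
  {"linear": [0,0,2.2],"turn": 0},
])

```text
t: 20.62
eef_pos: [494.7, 165.2, 190.3]
tcp_rot: [3.142, 0.0, 0.122]
ft_force: [-0.1, -0.5, -0.2]
opening: 0.355
```

```bash
python3 avg.py 60; python3 look.py 8 140
```

```text
23.625 [494.671 165.232 190.397] F [-0.06  -0.076  0.136] [0.063 0.066 0.079] M [ 0.009  0.011 -0.015] [0.004 0.003 0.004]
23.625 [494.7 165.2 190.4] [ 3.1 -0.   0.1] [ 0.1 -0.4  0. ] [0.1 0.  0. ]
x>14: z range
```

View pics/s8c.png

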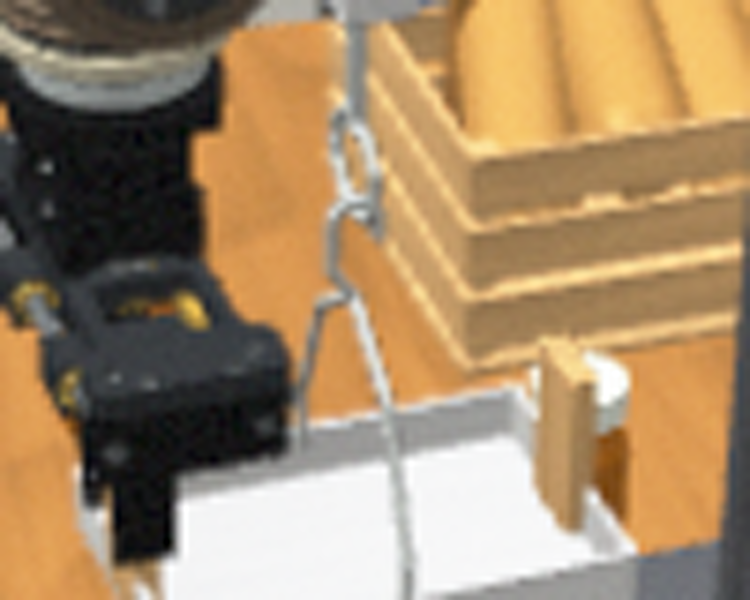

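The residual is about 0 N (force +0.14, moment equivalent −0.13) and the hook is seated on the bar at crop (355,205). I'll release in small steps.

>>> play_rows([
  {"linear": [0,0,0],"turn": 0},
  {"linear": [0,0,0],"turn": 0},
  {"linear": [0,0,0],"turn": 0},
  {"linear": [0,0,0],"turn": 0},
  {"linear": [0,0,0],"turn": 0},
  {"linear": [0,0,0],"turn": 0},
], hand=38)

```text
t: 24.42
eef_pos: [494.7, 165.2, 190.4]
tcp_rot: [3.141, 0.0, 0.122]
ft_force: [-0.3, 0.1, -0.5]
opening: 0.402
```

>>> play_rows([
  {"linear": [0,0,0],"turn": 0},
  {"linear": [0,0,0],"turn": 0},
  {"linear": [0,0,0],"turn": 0},
  {"linear": [0,0,0],"turn": 0},
  {"linear": [0,0,0],"turn": 0},
  {"linear": [0,0,0],"turn": 0},
  {"linear": [0,0,0],"turn": 0},
  {"linear": [0,0,0],"turn": 0},
], hand=65)

```text
t: 25.42
eef_pos: [494.7, 165.2, 190.4]
tcp_rot: [3.141, -0.0, 0.122]
ft_force: [-0.5, 0.2, -0.9]
opening: 0.681
```

```bash
python3 look.py 9 140; python3 look.py 10 140
```

```text
25.425 [494.7 165.2 190.4] [ 3.1 -0.   0.1] [-0.5  0.2 -0.9] [-0. -0.  0.]
x>14: z range  
25.475 [494.7 165.2 190.4] [ 3.1 -0.   0.1] [-0.  -0.  -0.4] [ 0. -0.  0.]
x>14: z range
```

View pics/s10c.png

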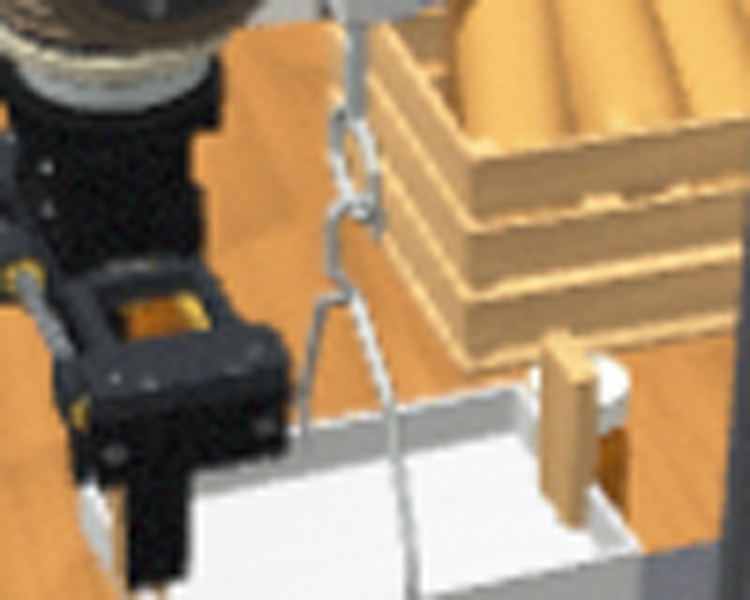

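The pan did not move on release. I'll back off along −x.

>>> play_rows([
  {"linear": [-1,0,0],"turn": 0},
  {"linear": [-4,0,0],"turn": 0},
  {"linear": [-9,0,0],"turn": 0},
  {"linear": [-16,0,0],"turn": 0},
  {"linear": [-25,0,0],"turn": 0},
  {"linear": [-35,0,0],"turn": 0},
  {"linear": [-45,0,0],"turn": 0},
  {"linear": [-55,0,0],"turn": 0},
  {"linear": [-64,0,0],"turn": 0},
  {"linear": [-71,0,0],"turn": 0},
  {"linear": [-75,0,0],"turn": 0},
  {"linear": [-75,0,0],"turn": 0},
])

```text
t: 27.02
eef_pos: [420.1, 156.1, 190.4]
tcp_rot: [3.142, -0.0, 0.122]
ft_force: [-0.2, -0.4, 0.0]
opening: 0.683
```

>>> play_rows([
  {"linear": [0,0,0],"turn": 0},
  {"linear": [0,0,0],"turn": 0},
  {"linear": [0,0,0],"turn": 0},
  {"linear": [0,0,0],"turn": 0},
  {"linear": [0,0,0],"turn": 0},
  {"linear": [0,0,0],"turn": 0},
  {"linear": [0,0,0],"turn": 0},
  {"linear": [0,0,0],"turn": 0},
  {"linear": [0,0,0],"turn": 0},
  {"linear": [0,0,0],"turn": 0},
  {"linear": [0,0,0],"turn": 0},
  {"linear": [0,0,0],"turn": 0},
  {"linear": [0,0,0],"turn": 0},
  {"linear": [0,0,0],"turn": 0},
  {"linear": [0,0,0],"turn": 0},
  {"linear": [0,0,0],"turn": 0},
])

```text
t: 29.02
eef_pos: [420.2, 156.1, 190.4]
tcp_rot: [3.142, -0.0, 0.122]
ft_force: [-0.4, -0.2, 0.2]
opening: 0.683
```

Run:
```python
from h import *
np.set_printoptions(precision=2,suppress=True)
c,s=np.cos(.122),np.sin(.122);g=np.array([494.7,165.2])
for k in range(6):
    p,d=snap('side',f's11_{k}');P=hook('side',d,g,.122,77)
    q=P[(abs(P[:,0])<80)&(abs(P[:,1])<50)&(P[:,2]>-12)&(P[:,2]<14)];A=np.c_[q[:,0],q[:,1],np.ones(len(q))];f=np.linalg.lstsq(A,q[:,2],rcond=None)[0]
    h=P[np.all((P>(-25,-12,140))&(P<(25,12,170)),1)];fg=P[np.all((P>(72,-24,45))&(P<(105,24,90)),1)]
    print(env.state()['t'],'slopes',f,'far grip',fg.mean(0),'hook',h.mean(0))
cv2.imwrite('pics/s11.png',p[:,:,::-1])
```

```text
29.075 slopes [ 0.01 -0.01  2.05] far grip [83.3  -4.38 64.29] hook [ -2.86  -0.49 150.61]
29.125 slopes [ 0.01 -0.01  1.99] far grip [83.28 -4.06 63.71] hook [ -2.43  -1.04 151.46]
29.175 slopes [ 0.01 -0.01  2.12] far grip [83.23 -4.11 63.82] hook [ -2.83  -0.41 151.42]
29.225 slopes [ 0.01 -0.01  2.14] far grip [83.44 -4.2  63.67] hook [ -2.66  -0.19 151.81]
29.275 slopes [ 0.01 -0.01  2.08] far grip [83.47 -4.23 63.77] hook [ -2.43   0.46 151.29]
29.325 slopes [ 0.01 -0.01  1.99] far grip [83.63 -4.57 64.58] hook [ -3.03  -0.97 151.53]
```

View pics/s11.png

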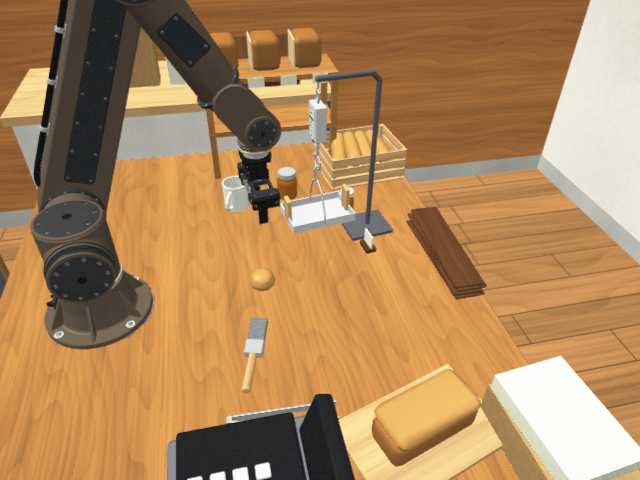

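The pan hangs free at (318,210), level and still. The gripper is clear of it at (262,200), and the other things are where they were.

```bash
python3 -c "
from cell import env
print(env.job_done())"
```

```text
the job is handed in; nothing more can be done
None
```

The pan now hangs from the scale's lower ring, level, still and about 77 mm above the counter, and I have handed the job in. It took about 29 s of the 61 s allowed.

- **Grasp and hooking:** I gripped the near wooden grip across its 34 mm width. I carried the pan to the ring, passed the hook through it along x and lowered until the ring held the weight.
- **Load:** The pan weighs about 2.5 N, so the scale was well under its 12 N limit.
- **Release:** I let go in small steps once the gripper carried about 0 N. The force reading then was +0.14 ± 0.08 N. The moment reading differed slightly, equal to about 0.13 N still on the gripper. Both are close to the sensor's noise.
- **Last checks:** The tray's tilt measured about 0.6°. Six pictures over 0.25 s showed no motion beyond the depth noise. The gripper was about 75 mm back from where it let go, touching nothing. The last side picture showed the other things in view where they had been; I took no final top view, so the tongs were not checked again.
- **Refused call:** One move call was refused for a missing "turn" value and moved nothing. I resent it correctly.

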